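# Put a rinsed tumbler on its drying peg under the snap-over keeper

### The arm

A 6-joint arm with a two-finger parallel gripper is mounted at the origin on a cart in front of the work surface, level with it; the furniture and walls round the work are solid. World frame = base frame: x ahead of the robot, y to its left, z up, the work surface at z = 0. Lengths are in m, angles in rad, forces in N, time in s.
With the tool pointing down it reaches from about 0.35 to 0.975 m from the base axis. Payload 4.9 kg.
Tool frame: the origin (TCP) lies midway between the tips of the shut fingers; the grasp point (between the pads) lies 19 mm behind it; z points along the fingers, y is the line along which they close (so a half turn about z gives the same grasp; the last joint's range is limited). The gripper opens to 85 mm and grips with 20 to 120 N. Pads are 22 mm wide; open, the fingers measure 114 mm over their backs; the gripper's body (76 mm by 85 mm) begins 54 mm behind the grasp point. The pads swing forward as they close: fully open they stand 13 mm farther back than shut.
Start: joints at [1.193, 0.053, 1.613, -0, 1.476, -0.119], TCP at [0.16, 0.604, 0.231] pointing down, gripper open.
Joint ranges: [-3.01, 3.01], [-1.01, 2.22], [0.06, 2.58], [-1.02, 4.17], [0.09, 2.62], [-3.14, 3.14]. Speed limits (rad/s): [2.57, 2.57, 3.14, 3.14, 3.14, 3.14].

### API

Orientations are given as a rotation vector (axis times angle).
In Python, from station import ctrl gives the robot as it stands.
- The arm moves only by the tool step_arm, never from a script. Its argument "targets" is a list of rows, each an object with "travel": the shift along the world's x, y, z as a fraction of full scale, a list of three; "angular": the turn, a rotation vector about the world's x, y, z as a fraction of full scale, a list of three; "gripper": the opening, from 0 (shut) to 1 (fully open). In form: [{"travel": [x, y, z], "angular": [rx, ry, rz], "gripper": gripper}, ...]. A call has 1 to 10 rows; each row is the pose to reach, as a shift and turn from the pose commanded when the call began; what a row does not reach only later rows make up. Full scale, the value 1, is 0.6 m for a shift and pi/4 rad for a turn. A row lasts 1/10 s, in which the tool goes at most 50 mm and 8.59 degrees, less where a joint would pass 70% of its speed; a pose out of reach is approached as far as the arm can. A call with a number of a shift or a turn outside -1 to 1 is refused whole. A call with a gripper value outside its range is refused whole. The fingers move at their own pace and stop on an object; "squeeze" is the grip in N (left out, the last holds). Time passes only in rows, so rows that repeat a pose let the fingers close. It gives the time, the measured TCP pose, the force, the opening and the grip force at its end, in the units of the state.
- ctrl.get_obs(): the state, without advancing time (a new reading comes with each control period).
- ctrl.get_image(name): name is "scene" or "top" or "wrist"; returns a dict with "img" (480x640x3 uint8, red, green, blue), "fx", "fy", "cx", "cy" (pixels), "D" ([k1, k2, p1, p2, k3] as OpenCV has them; the pictures are not rectified), "rvec" (rotation vector, rad) and "tvec" (3), from world to camera coordinates, as OpenCV has them. Camera axes: x right, y down, z forward; pixel columns grow to the right and rows downward; lengths in m; the calibration is good to about 2 mm. A picture is of the moment at which its call begins. There is no depth.
- ctrl.finish_job(): hands the job in; it is judged then, once.
The state is a dict: "t": time; "q": joint angles; "dq": joint speeds; "effort": joint torques, N m; "tool_pos": TCP position; "tool_rot": TCP orientation; "contact_force": force on the tool from outside, world axes, zero at the start; "wrist_torque": the same for the moment, N m; "opening": finger opening in m; "grip_force": force on a finger pad.
Only numpy, scipy, OpenCV 4.12 (cv2) and the standard library are available. Lean on these libraries where they do the work, as an engineer would, in place of code of your own. Each camera call takes 0.05 s, during which the arm holds its last target. There are 200 camera calls.

### The job

Put the rinsed blue tumbler away to dry on the wooden peg stand. First tip the orange keeper flap off the peg until it springs over to its far stop; then take the tumbler from its rest, turn it mouth down, and lower it over the steel peg until its rim sits flat on the base before you let go; last, tip the keeper back so that it springs over above the tumbler to its first stop. Leave the other things on the table where they are.

Things in the scene. Friction and masses are not known exactly. Their poses are not given: they have to be found in the camera images.
- tumbler: blue straight-sided open tumbler, 50 mm outer diameter, 100 mm long, wall 3 mm, closed bottom 5 mm thick, about 90 g. Origin: outer centre of its closed bottom; z points along its axis to the open mouth. At the start it lies on its side in the white rest, its axis level, 33 mm above the table, the mouth pointing away from the robot (within 26 degrees of +x); seated, its z points straight down.
- tumbler_rim (a point): centre of the tumbler's open mouth, in the plane of the rim, 100 mm from the origin along z
- rest: fixed white draining rest on which the tumbler lies: a 110 x 46 x 5 mm plate with two ribs 12 mm high along its x, 28 mm apart. Origin: centre of the underside. Nothing needs to be done with it.
- stand: fixed drying stand: wooden base plate 100 mm (x) by 155 mm (y, from +50 to -105), 12 mm thick, with an upright steel peg. Origin: on the table right under the peg's axis; x points away from the robot, y to its left, give or take 15 degrees. The keeper's hinge stands on its -y side.
- peg_foot (a point): on the peg's axis at the top face of the base (12 mm above the table), where the tumbler's rim comes to rest; axes as the stand. The peg is 34 mm thick for 45 mm, then tapers to a rounded tip.
- peg_tip (a point): tip of the peg, 75 mm above the base's top face
- keeper_hinge (a point): middle of the keeper's hinge axis: 80 mm to the stand's -y from the peg's axis, 8 mm to +x, 62 mm above the table; the axis runs along the stand's x; two metal cheeks, 61 mm over all along x, carry it up to 70 mm above the table, and a thin spring strut runs outside the one on the +x side
- keeper_edge (a point): middle of the free edge of the keeper, a flat orange flap 40 mm wide (along the stand's x), 5 mm thick, 8 mm at its rounded free edge, which is 125 mm from the hinge axis: 158 mm above the table at either stop (above the peg at the start), 187 mm when upright
- keeper (a joint): angle of the orange keeper. 0 (a stop, and the start): it leans 40 degrees from upright towards the stand's +y, over the peg, about 8 mm clear of a seated tumbler. 0.7: upright, the snap point. 1.4: its other stop, leaning 40 degrees away from the peg towards -y. A spring pushes it from the snap point to either stop and holds it there with about 0.1 N m (1 to 2 N at the flap).
- wood_stamp: bystander: brown wooden hand stamp standing up, 29 x 30 x 73 mm, origin under its centre
- foil_roll: bystander: rose foil roll on its end, 44 mm diameter, 31 mm high, origin under its centre
- eraser: bystander: blue and white eraser block, 21 x 50 x 12 mm, origin under its centre
- ribbon: bystander: ivory ribbon spool lying flat, 64 x 73 x 25 mm, origin under its centre

How it is judged:
On the way, in this order (a step that is already met when the one before it is completed fails the run):
1. the keeper has sprung over to its far stop, off the peg (value of joint keeper above 1.3 rad), for 0.2 s.
2. the tumbler sits mouth down on the peg, rim flat on the base, let go (horizontal distance between tumbler_rim and peg_foot below 0.01 m and z of tumbler_rim in the frame of peg_foot below 0.005 m and angle between tumbler's own z axis and vertical above 3.04 rad and contact force between the fingers and tumbler below 0.1 N), for 0.2 s.
3. the keeper has sprung back to its first stop, over the tumbler (value of joint keeper below 0.1 rad), for 0.2 s.
At the end, for the whole second after the job is handed in: The tumbler stands at rest and released mouth down over the peg (axis within 0.1 rad of upright, rim centre within 10 mm of the peg's axis and within 5 mm of the base's top face), and the keeper is within 0.1 rad of its stop above it (joint at 0) (all of step 2 and value of joint keeper below 0.1 rad and linear speed of tumbler below 0.02 m/s); the robot touches nothing.
It fails at once if the tumbler is let go over the peg with its rim more than 20 mm above the base (horizontal distance between tumbler_rim and peg_foot below 0.04 m and angle between tumbler's own z axis and vertical above 2.4 rad and z of tumbler_rim in the frame of peg_foot above 0.02 m and contact force between the fingers and tumbler below 0.05 N).
It fails at once if another thing on the table is moved more than 30 mm (distance of any of wood_stamp, foil_roll, eraser, ribbon from where it was at the start of the episode above 0.03 m).
It also fails if it takes over 72 s, if anything falls off the work surface, if the arm or the gripper's body presses on something with over 40 N, if the wrist force passes 120 N, or if a joint passes its speed limit or range.

## Working session

There is one attempt and no reset: what is moved stays moved. The work goes in short steps, Python scripts to look and compute and a tool call to move; the robot and the scene stay as the last step left them, time stands still between calls to the robot, and variables do not carry over. Pictures are saved under pics/ and viewed, at most 12 in all, crops included, and the job is handed in when it is done.

Besides the shell and the picture viewer there is one more tool, called after "Call:" as name([rows], argument=value, ...), one row to a line, values as JSON. step_arm: Moves the arm, as the interface text tells. Its arguments: {"type":"object","properties":{"targets":{"type":"array"},"squeeze":{"type":"number"}},"required":["targets"]}

```bash
ls; mkdir -p pics
python3 - <<'E'
from station import ctrl
import cv2,numpy as np,pickle
d={}
for n in("scene","top","wrist"):
    r=ctrl.get_image(n);d[n]=r;cv2.imwrite(f"pics/{n}0.png",r["img"][:,:,::-1])
    R=cv2.Rodrigues(np.array(r["rvec"],float))[0];print(n,r["fx"],r["D"],(-R.T@np.array(r["tvec"]).ravel()).round(3))
pickle.dump(d,open("d0.pkl","wb"))
o=ctrl.get_obs();print(o)
E
```

```text
pics
scene 460.7806015441226 [-0.04527051  0.          0.          0.          0.        ] [ 0.143 -0.807  0.633]
top 592.9444987013335 [0.00965447 0.         0.         0.         0.        ] [ 0.316 -0.16   1.324]
wrist 419.37231726809074 [-0.08933669  0.          0.          0.          0.        ] [0.081 0.625 0.373]
{'t': 0.15, 'q': array([ 1.19298909e+00,  5.32292386e-02,  1.61398095e+00, -5.42862659e-06,
        1.47602805e+00, -1.19014879e-01]), 'dq': array([ 0.00144838, -0.00323704, -0.00398933, -0.00145623,  0.00082049,
        0.00133341]), 'effort': array([ 5.79683692e-04, -3.94238734e+01, -3.70724380e+01, -9.66600624e-05,
        4.62903306e-03, -3.28742567e-05]), 'tool_pos': array([0.15977189, 0.60372107, 0.23032915]), 'tool_rot': array([-4.05324175e-01, -3.11493200e+00,  2.50729827e-03]), 'contact_force': array([-0.22382953, -0.0011247 ,  0.69225121]), 'wrist_torque': array([ 0.01273073, -0.02252145,  0.03760989]), 'grip_force': 0.0, 'opening': 0.08530213217395119}
```

View pics/scene0.png

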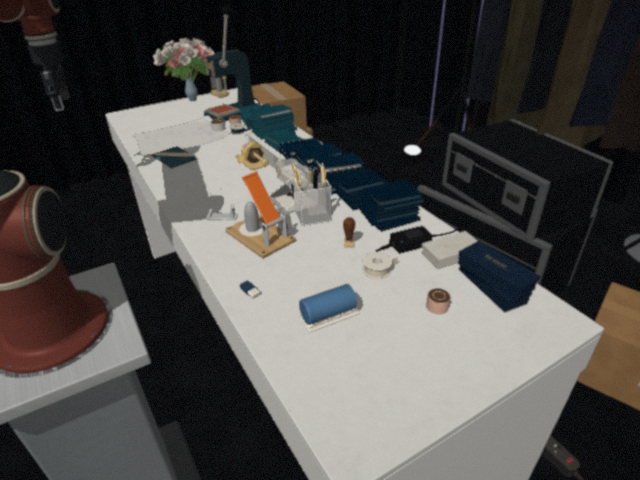

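View pics/top0.png

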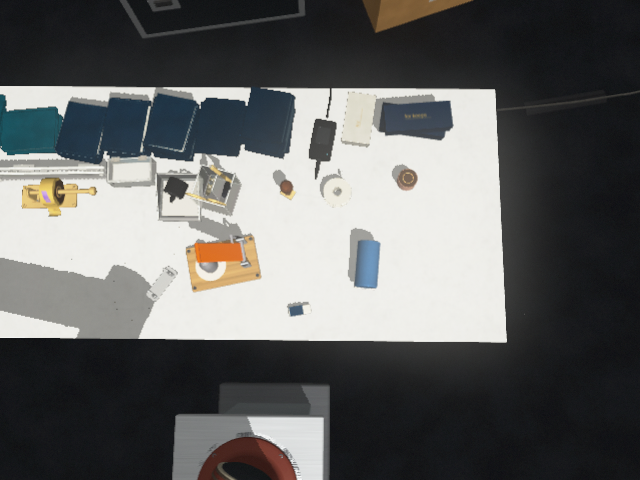

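The scene picture shows the tumbler at (328,305), the stand at (260,237) with its orange flap at (262,198), the peg at (250,215) and the eraser at (250,289). In the top picture the tumbler is at (367,263), the stand at (223,263) and the flap at (220,252), with the hinge on the right at (243,251). +x is up and +y is left.

```bash
cat > h.py <<'E'
import cv2,numpy as np,pickle
def cam(r):
    R=cv2.Rodrigues(np.array(r["rvec"],float))[0];t=np.array(r["tvec"],float).ravel()
    K=np.array([[r["fx"],0,r["cx"]],[0,r["fy"],r["cy"]],[0,0,1.]]);return K,np.array(r["D"],float),R,t
def rays(r,uv):
    K,D,R,t=cam(r);n=cv2.undistortPoints(np.array(uv,float).reshape(-1,1,2),K,D)[:,0]
    d=np.c_[n,np.ones(len(n))]@R;return -R.T@t,d/np.linalg.norm(d,axis=1,keepdims=True)
def plane(r,uv,z):
    c,d=rays(r,uv);return c+d*((z-c[2])/d[:,2])[:,None]
def tri(*rp):
    A=np.zeros((3,3));b=np.zeros(3);L=[]
    for r,p in rp:
        c,d=rays(r,[p]);d=d[0];M=np.eye(3)-np.outer(d,d);A+=M;b+=M@c;L.append((M,c))
    x=np.linalg.solve(A,b);return x,[np.linalg.norm(M@(x-c)) for M,c in L]
def proj(r,X):
    K,D,R,t=cam(r);return cv2.projectPoints(np.array(X,float).reshape(-1,1,3),R,t,K,D)[0][:,0]
def mask(r,lo,hi,roi):
    h=cv2.cvtColor(r["img"],cv2.COLOR_RGB2HSV);m=cv2.inRange(h,np.array(lo),np.array(hi))
    z=np.zeros_like(m);x0,y0,x1,y1=roi;z[y0:y1,x0:x1]=m[y0:y1,x0:x1];return z
def big(m):
    cs=cv2.findContours(m,cv2.RETR_EXTERNAL,cv2.CHAIN_APPROX_NONE)[0];return max(cs,key=cv2.contourArea)
E
python3 - <<'E'
from h import *
d=pickle.load(open("d0.pkl","rb"));T,S=d["top"],d["scene"]
P=[]
for n,r,roi in(("top",T,(340,225,395,300)),("scene",S,(290,275,365,330))):
    c=big(mask(r,(95,90,30),(125,255,255),roi));rect=cv2.minAreaRect(c);b=cv2.boxPoints(rect)
    e=sorted([(np.linalg.norm(b[i]-b[i-1]),(b[i]+b[i-1])/2) for i in range(4)],key=lambda k:k[0])
    print(n,rect,[x[1].round(1) for x in e[:2]])
    c0,dd=rays(r,[e[0][1],e[1][1]]);N=np.cross(dd[0],dd[1]);P.append((c0,N/np.linalg.norm(N)))
    print(plane(r,[e[0][1],e[1][1]],.033).round(4).tolist())
a=np.cross(P[0][1],P[1][1]);a/=np.linalg.norm(a)
p=np.linalg.lstsq(np.array([P[0][1],P[1][1],[1,0,0]]),np.array([P[0][0]@P[0][1],P[1][0]@P[1][1],.42]),rcond=None)[0]
print("axis",a,p,"at x=.42")
for n,r,roi in(("top",T,(180,225,270,300)),("scene",S,(225,165,300,260))):
    c=big(mask(r,(3,170,120),(14,255,255),roi));rect=cv2.minAreaRect(c);print("flap",n,cv2.boxPoints(rect).round(1).tolist(), cv2.approxPolyDP(c,2,True)[:,0].tolist())
    c=big(mask(r,(12,60,90),(25,220,255),roi));print("base",n,cv2.boxPoints(cv2.minAreaRect(c)).round(1).tolist(),cv2.approxPolyDP(cv2.convexHull(c),2.5,True)[:,0].tolist())
    if n=="top":
        b=plane(r,cv2.boxPoints(cv2.minAreaRect(c)),.012);print(b.round(4),np.linalg.norm(b-np.roll(b,1,0),axis=1))
A=cv2.resize(T["img"][220:305,170:275],None,fx=5,fy=5,interpolation=cv2.INTER_CUBIC)
B=cv2.resize(S["img"][165:265,220:300],None,fx=4.25,fy=4.25,interpolation=cv2.INTER_CUBIC)[:425,:275]
B=cv2.resize(S["img"][165:265,225:300],None,fx=4.25,fy=4.25,interpolation=cv2.INTER_CUBIC)[:425]
B=cv2.resize(B,(268,425)) if B.shape[1]>275 else B
cv2.imwrite("pics/c1.png",np.hstack([A,B])[:,:,::-1]);print(A.shape,B.shape)
E
```

```text
top ((369.1524658203125, 263.6280517578125), (17.448183059692383, 45.8290901184082), 6.34019136428833) [array([366.6, 286.4], dtype=float32), array([371.7, 240.9], dtype=float32)]
[[0.4277, -0.2532, 0.033], [0.5281, -0.2649, 0.033]]
scene ((327.9707946777344, 303.4197082519531), (24.178321838378906, 55.87498474121094), 70.01689147949219) [array([301.7, 313. ], dtype=float32), array([354.2, 293.9], dtype=float32)]
[[0.422, -0.2504, 0.033], [0.5341, -0.2585, 0.033]]
axis [ 0.99266792 -0.11309363  0.04266424] [ 0.42       -0.25217575  0.03501823] at x=.42
flap top [[195.0, 243.0], [241.0, 243.0], [241.0, 261.0], [195.0, 261.0]] [[195, 243], [198, 261], [241, 260], [238, 243]]
base top [[183.6999969482422, 245.10000610351562], [252.1999969482422, 232.3000030517578], [261.0, 278.79998779296875], [192.39999389648438, 291.70001220703125]] [[253, 237], [259, 278], [193, 291], [187, 248], [195, 243]]
[[ 0.5187  0.1545  0.012 ]
 [ 0.5491  0.0017  0.012 ]
 [ 0.4444 -0.0207  0.012 ]
 [ 0.4148  0.13    0.012 ]] [0.10672874 0.15577425 0.10704676 0.15358619]
flap scene [[242.8000030517578, 177.60000610351562], [256.0, 171.0], [278.6000061035156, 216.1999969482422], [265.3999938964844, 222.8000030517578]] [[254, 173], [243, 178], [267, 222], [278, 216]]
base scene [[224.0, 232.0], [243.1999969482422, 203.1999969482422], [295.3999938964844, 237.89999389648438], [276.20001220703125, 266.79998779296875]] [[294, 240], [262, 257], [226, 229], [244, 220], [275, 225]]
(425, 525, 3) (425, 268, 3)
```

View pics/c1.png

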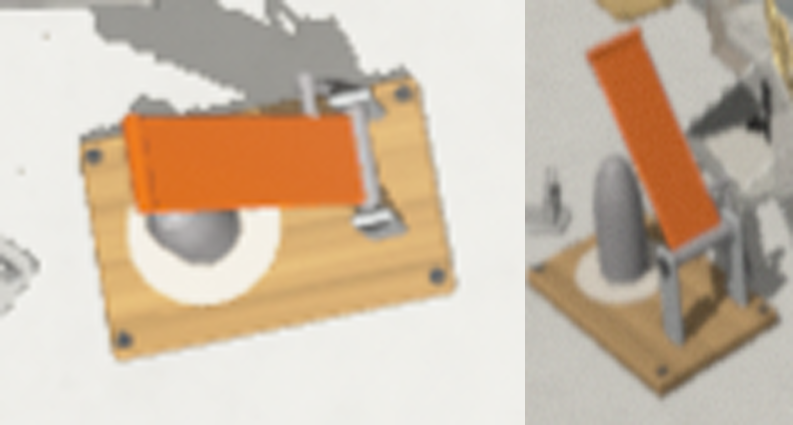

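The enlarged crop shows, in top pixels, base corners at about (186.4,247.6), (253,235), (260.6,278) and (193.4,292). The white disc round the peg foot is centred near (211,265.6), with the hinge axle from (241.5,242) to (245,264). In the scene picture the peg tip is at about (250,201.5).

```bash
cat > stand.py <<'E'
from h import *
d=pickle.load(open("d0.pkl","rb"));T,S=d["top"],d["scene"]
b=plane(T,[(186.4,247.6),(253,235),(260.6,278),(193.4,292)],.012)
print(b.round(4).tolist(),np.linalg.norm(b-np.roll(b,1,0),axis=1).round(4))
ey=(b[0]-b[1])+(b[3]-b[2]);ex=(b[0]-b[3])+(b[1]-b[2])
print("yaw",np.degrees(np.arctan2(-ey[0],ey[1])),np.degrees(np.arctan2(ex[1],ex[0])))
yaw=np.arctan2(-ey[0],ey[1]);ex=np.array([np.cos(yaw),np.sin(yaw),0]);ey=np.array([-ex[1],ex[0],0])
c=b.mean(0);o=c+ey*.0275;print("peg from base",o, "disc",plane(T,[(210.9,265.6)],.012))
# white disc / base corner in scene for height and xy check
print("scene corner low z0",plane(S,[(262.8,258),(295.8,239.8)],0.0))
print("top proj",proj(T,[o+[0,0,.0]]),"tip scene",proj(S,[o+[0,0,.075]]),"obs 249.9,201.5")
for s in(-1,1):
  for dy,z in((-.080,.062),(.0004,.158)):
    X=o+ex*(.008+.02*s)+ey*dy;X[2]=z;print(s,dy,X.round(4),proj(T,[X]),proj(S,[X]))
# flap free edge corners triangulated
for a,bb in(((195,243),(254.5,172)),((198,261.5),(242.5,177.5))):
    print("edge corner",tri((T,a),(S,bb)))
E
python3 stand.py
```

```text
[[0.5131, 0.1482, 0.012], [0.5429, -0.0002, 0.012], [0.4462, -0.0198, 0.012], [0.4141, 0.1278, 0.012]] [0.1011 0.1513 0.0986 0.1511]
yaw 11.808044407442555 11.541789711887146
peg from base [0.47344537 0.09091454 0.012     ] disc [[0.47301316 0.09160467 0.012     ]]
scene corner low z0 [[ 0.44852603 -0.01684286  0.        ]
 [ 0.54645096  0.00629526  0.        ]]
top proj [[211.21768354 265.4093634 ]] tip scene [[249.63954763 201.77061641]] obs 249.9,201.5
-1 -0.08 [0.4781 0.0102 0.062 ] [[244.59794829 260.73031283]] [[267.07744268 225.89964606]]
-1 0.0004 [0.4616 0.0889 0.158 ] [[198.31726029 262.4276152 ]] [[241.83407924 176.38171758]]
1 -0.08 [0.5172 0.0183 0.062 ] [[241.37104477 242.67310075]] [[280.86373234 219.24788405]]
1 0.0004 [0.5008 0.097  0.158 ] [[195.10014413 242.87740023]] [[256.19763002 170.71425996]]
edge corner (array([0.49904868, 0.09852529, 0.15497354]), [np.float64(0.002047531706645833), np.float64(0.002047531706645918)])
edge corner (array([0.46372495, 0.09051679, 0.15391068]), [np.float64(0.0002676471473211109), np.float64(0.0002676471473210057)])
```

Call:
step_arm([
  {"travel":[0.51,-0.74,0],"angular":[0,0,0.59],"gripper":0},
  {"travel":[0.51,-0.74,0],"angular":[0,0,0.59],"gripper":0},
  {"travel":[0.51,-0.74,0],"angular":[0,0,0.59],"gripper":0},
  {"travel":[0.51,-0.74,0],"angular":[0,0,0.59],"gripper":0},
  {"travel":[0.51,-0.74,0],"angular":[0,0,0.59],"gripper":0},
  {"travel":[0.51,-0.74,0],"angular":[0,0,0.59],"gripper":0},
  {"travel":[0.51,-0.74,0],"angular":[0,0,0.59],"gripper":0},
  {"travel":[0.51,-0.74,0],"angular":[0,0,0.59],"gripper":0},
  {"travel":[0.51,-0.74,0],"angular":[0,0,0.59],"gripper":0},
  {"travel":[0.51,-0.74,0],"angular":[0,0,0.59],"gripper":0},
])

```text
t: 1.15
tool_pos: [0.4417, 0.1944, 0.2312]
tool_rot: [-0.321, 3.125, 0.0]
contact_force: [0.6, -0.1, -0.4]
opening: -0.0001
grip_force: 0.0
```

Call:
step_arm([
  {"travel":[0.042,-0.055,-0.15],"angular":[0,0,0],"gripper":0},
  {"travel":[0.042,-0.055,-0.15],"angular":[0,0,0],"gripper":0},
  {"travel":[0.042,-0.055,-0.15],"angular":[0,0,0],"gripper":0},
  {"travel":[0.042,-0.055,-0.15],"angular":[0,0,0],"gripper":0},
])

```text
t: 1.55
tool_pos: [0.4656, 0.1631, 0.1406]
tool_rot: [0.319, -3.123, -0.0]
contact_force: [-0.6, 1.2, 0.1]
opening: 0.0002
grip_force: 0.0
```

Call:
step_arm([
  {"travel":[0.006,-0.03,0],"angular":[0,0,0],"gripper":0},
  {"travel":[0.012,-0.06,0],"angular":[0,0,0],"gripper":0},
  {"travel":[0.018,-0.09,0],"angular":[0,0,0],"gripper":0},
  {"travel":[0.024,-0.12,0],"angular":[0,0,0],"gripper":0},
  {"travel":[0.03,-0.15,0],"angular":[0,0,0],"gripper":0},
  {"travel":[0.036,-0.18,0],"angular":[0,0,0],"gripper":0},
  {"travel":[0.042,-0.21,0],"angular":[0,0,0],"gripper":0},
  {"travel":[0.048,-0.24,0],"angular":[0,0,0],"gripper":0},
  {"travel":[0.054,-0.27,0],"angular":[0,0,0],"gripper":0},
  {"travel":[0.056,-0.28,0],"angular":[0,0,0],"gripper":0},
])

```text
t: 2.55
tool_pos: [0.5019, -0.0051, 0.1449]
tool_rot: [-0.32, 3.12, -0.002]
contact_force: [0.1, 0.7, -0.3]
opening: 0.0002
grip_force: 0.0
```

Run:
```python
from station import ctrl
import cv2,numpy as np
S=ctrl.get_image("scene")["img"][140:270,190:330];T=ctrl.get_image("top")["img"][200:330,170:310]
f=lambda a:cv2.resize(a,(400,371),interpolation=cv2.INTER_CUBIC)
cv2.imwrite("pics/c2.png",np.hstack([f(T),f(S)])[:,:,::-1])
```

```text
(no output)
```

View pics/c2.png

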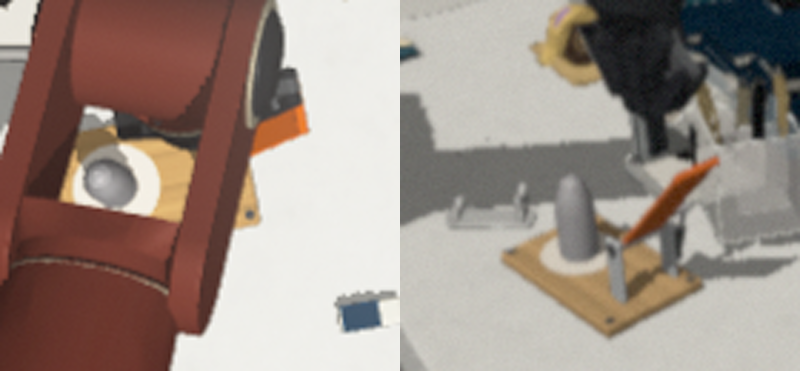

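The picture shows the keeper sprung over to its far stop, with its edge at (710,165) in the right half. The peg stands clear at (577,215). Next comes the tumbler.

Call:
step_arm([
  {"travel":[0,0,0.2],"angular":[0,0,0],"gripper":0},
  {"travel":[0,0,0.2],"angular":[0,0,0],"gripper":0},
  {"travel":[0,0,0.2],"angular":[0,0,0],"gripper":0},
  {"travel":[-0.18,-0.41,0.2],"angular":[0,0,-0.4],"gripper":1},
  {"travel":[-0.18,-0.41,0.2],"angular":[0,0,-0.4],"gripper":1},
  {"travel":[-0.18,-0.41,0.2],"angular":[0,0,-0.4],"gripper":1},
  {"travel":[-0.18,-0.41,0.2],"angular":[0,0,-0.4],"gripper":1},
  {"travel":[-0.18,-0.41,0.2],"angular":[0,0,-0.4],"gripper":1},
  {"travel":[-0.18,-0.41,0.2],"angular":[0,0,-0.4],"gripper":1},
  {"travel":[-0.18,-0.41,0.2],"angular":[0,0,-0.4],"gripper":1},
])

```text
t: 3.65
tool_pos: [0.3914, -0.2518, 0.2621]
tool_rot: [0.177, 3.136, -0.001]
contact_force: [0.2, 0.6, -0.5]
opening: 0.0856
grip_force: 0.0
```

Call:
step_arm([
  {"travel":[0,0,-0.1],"angular":[-0.113,-0.994,0],"gripper":1},
  {"travel":[0,0,-0.1],"angular":[-0.113,-0.994,0],"gripper":1},
  {"travel":[0,0,-0.1],"angular":[-0.113,-0.994,0],"gripper":1},
  {"travel":[0,0,-0.1],"angular":[-0.113,-0.994,0],"gripper":1},
  {"travel":[0,0,-0.1],"angular":[-0.113,-0.994,0],"gripper":1},
  {"travel":[0,0,-0.1],"angular":[-0.113,-0.994,0],"gripper":1},
  {"travel":[0,0,-0.1],"angular":[-0.113,-0.994,0],"gripper":1},
  {"travel":[0,0,-0.1],"angular":[-0.113,-0.994,0],"gripper":1},
])

```text
t: 4.45
tool_pos: [0.3926, -0.2499, 0.2023]
tool_rot: [0.126, 2.353, -0.057]
contact_force: [0.8, -0.6, 0.1]
opening: 0.0854
grip_force: 0.0
```

```bash
cat > st.py <<'E'
from station import ctrl
from h import *
def st():
    o=ctrl.get_obs();R=cv2.Rodrigues(o["tool_rot"])[0]
    print("t",o["t"],"q",o["q"].round(2),"p",o["tool_pos"].round(4),"\nxt",R[:,0].round(3),"yt",R[:,1].round(3),"zt",R[:,2].round(3),"F",o["contact_force"].round(1),"grip",o["grip_force"],o["opening"]);return o,R
if __name__=="__main__":
    import sys
    o,R=st()
    r=ctrl.get_image(sys.argv[1]);pickle.dump(r,open("last_%s.pkl"%sys.argv[1],"wb"));cv2.imwrite(sys.argv[2],r["img"][:,:,::-1])
E
python3 st.py wrist pics/w1.png
```

```text
t 4.45 q [-1.11 -0.82  2.45  0.71  1.14 -2.76] p [ 0.3926 -0.2499  0.2023] 
xt [-0.703  0.074 -0.708] yt [ 0.108  0.994 -0.003] zt [ 0.703 -0.079 -0.707] F [ 0.8 -0.6  0.1] grip 0.0 0.08541127684823872
```

View pics/w1.png

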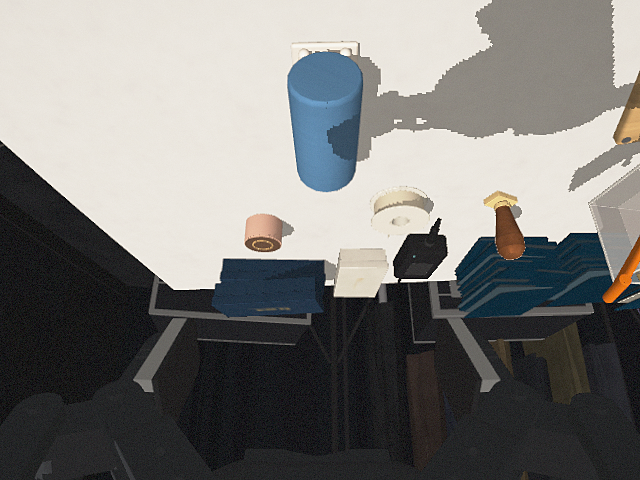

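The wrist picture shows the tumbler with its closed bottom at (325,75) and mouth end at (327,188), and nothing in the fingers' way. I'll check its axis against this second view.

Run:
```python
from h import *
W=pickle.load(open("last_wrist.pkl","rb"));T=pickle.load(open("d0.pkl","rb"))["top"]
m=mask(W,(95,90,20),(125,255,255),(260,35,400,205));c=big(m)
m2=np.zeros_like(m);cv2.drawContours(m2,[c],-1,255,-1)
L=[(np.flatnonzero(m2[y]).min(),np.flatnonzero(m2[y]).max()+1) for y in range(85,182)]
l=np.array(L);v=np.arange(85,182)+.5
pl,pr=np.polyfit(v,l[:,0],1),np.polyfit(v,l[:,1],1)
def pl_n(r,p,flip=False):
    a,d=rays(r,p);n=np.cross(d[0],d[1]);return a,n/np.linalg.norm(n)
c0,nl=pl_n(W,[(np.polyval(pl,85),85),(np.polyval(pl,182),182)])
_,nr=pl_n(W,[(np.polyval(pr,85),85),(np.polyval(pr,182),182)])
print("yrange",c[:,0,1].min(),c[:,0,1].max())
# both silhouette planes are tangent at 25 mm: axis = bisector geometry
ax=np.cross(nl,nr);ax/=np.linalg.norm(ax);ax*=np.sign(ax[0]);print("axis dir",ax,np.degrees(np.arctan2(ax[1],ax[0])))
if nl@nr<0: nr=-nr
mid=c0+0
# point on axis: n.(p-c)=+-.025
s=np.sign((np.array([.478,-.259,.033])-c0)@nl);s2=np.sign((np.array([.478,-.259,.033])-c0)@nr)
p=np.linalg.solve(np.array([nl,nr,[1,0,0]]),np.array([nl@c0+s*.025,nr@c0+s2*.025,.478]));print("axis pt at x=.478",p)
# top-view axis at x=.478: -.2591
y0=c[:,0,1].min();print("bottom top-edge",plane(W,[(325,y0)],.058),"lowest px mouth",plane(W,[(327,c[:,0,1].max()+1)],.058))
```

```text
yrange 52 191
axis dir [ 0.99369951 -0.08363612 -0.07460755] -4.811041020517132
axis pt at x=.478 [ 0.478      -0.25280829  0.02759907]
bottom top-edge [[ 0.38601118 -0.24513501  0.058     ]] lowest px mouth [[ 0.52291538 -0.25610226  0.058     ]]
```

Run:
```python
from h import *
W=pickle.load(open("last_wrist.pkl","rb"));T=pickle.load(open("d0.pkl","rb"))["top"]
print(T["img"][263,345:390].tolist())
m=mask(T,(95,90,0),(125,255,255),(350,225,395,300))
for y in range(244,285,5):
    i=np.flatnonzero(m[y]);print(y,i.min(),i.max()+1)
i=np.flatnonzero(m.any(1));print(i.min(),i.max())
print("bottom low edge",plane(W,[(325,52)],.008),"bottom upper edge ~",plane(W,[(325,100)],.058))
print(plane(T,[(367,i.min()),(367,i.max()+1)],.033))
```

```text
[[239, 239, 235], [239, 239, 235], [239, 239, 235], [227, 227, 222], [158, 159, 153], [159, 159, 154], [158, 157, 153], [158, 159, 154], [159, 159, 154], [159, 159, 154], [146, 149, 146], [105, 115, 122], [88, 101, 116], [91, 108, 127], [95, 116, 138], [96, 121, 146], [99, 126, 152], [101, 131, 160], [103, 135, 167], [106, 139, 171], [106, 142, 176], [107, 145, 182], [109, 148, 186], [111, 150, 188], [110, 151, 190], [111, 152, 191], [110, 151, 189], [111, 151, 189], [109, 149, 187], [110, 148, 185], [107, 146, 182], [107, 142, 175], [104, 136, 166], [143, 161, 178], [222, 224, 223], [240, 239, 235], [240, 239, 235], [239, 238, 234], [240, 239, 235], [240, 239, 235], [239, 239, 235], [239, 239, 234], [239, 238, 234], [239, 239, 234], [238, 238, 234]]
244 363 379
249 364 379
254 362 379
259 361 378
264 361 378
269 360 377
274 360 377
279 360 377
284 359 376
241 287
bottom low edge [[ 0.42637481 -0.24845107  0.008     ]] bottom upper edge ~ [[ 0.42103415 -0.24837379  0.058     ]]
[[ 0.52770684 -0.25459195  0.033     ]
 [ 0.42422362 -0.25399923  0.033     ]]
```

Call:
step_arm([
  {"travel":[0.028,0.007,-0.19],"angular":[0,0,0.02],"gripper":1},
  {"travel":[0.028,0.007,-0.19],"angular":[0,0,0.02],"gripper":1},
  {"travel":[0.028,0.007,-0.19],"angular":[0,0,0.02],"gripper":1},
  {"travel":[0.068,0.002,-0.23],"angular":[0,0,0.02],"gripper":1},
  {"travel":[0.108,-0.002,-0.27],"angular":[0,0,0.02],"gripper":1},
  {"travel":[0.128,-0.005,-0.29],"angular":[0,0,0.02],"gripper":1},
  {"travel":[0.145,-0.006,-0.308],"angular":[0,0,0.02],"gripper":1},
  {"travel":[0.145,-0.006,-0.308],"angular":[0,0,0.02],"gripper":1},
])

```text
t: 5.3
tool_pos: [0.4823, -0.2502, 0.0235]
tool_rot: [0.114, 2.366, -0.046]
contact_force: [-0.3, -0.2, 0.6]
opening: 0.0853
grip_force: 0.0
```

```bash
python3 st.py scene pics/s2.png; python3 -c "
import cv2;a=cv2.imread('pics/s2.png')[230:350,250:410];cv2.imwrite('pics/s2c.png',cv2.resize(a,None,fx=4,fy=4,interpolation=2))"
```

```text
t 5.3 q [-0.88 -0.18  2.38  1.04  0.61 -3.13] p [ 0.4823 -0.2502  0.0235] 
xt [-0.712  0.069 -0.698] yt [0.096 0.995 0.001] zt [ 0.695 -0.067 -0.716] F [-0.3 -0.2  0.6] grip 0.0 0.08531927217761137
```

View pics/s2c.png

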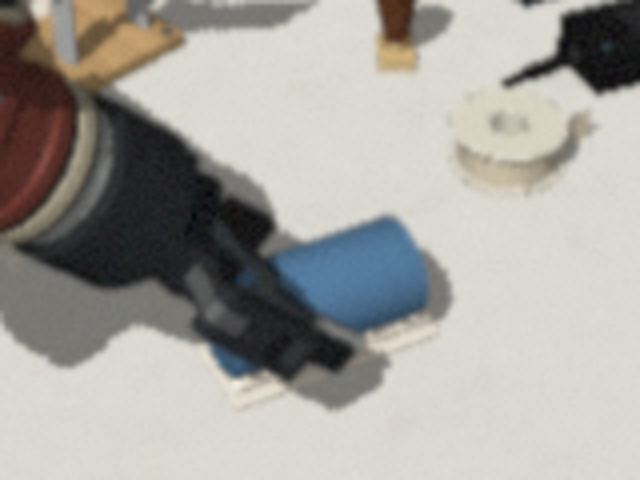

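The gripper straddles the tumbler, but the last joint is at its range limit and the tool is a little high. I'll add a small yaw to relieve the joint and correct the position.

Call:
step_arm([
  {"travel":[0,-0.006,-0.005],"angular":[0,0,-0.08],"gripper":1},
  {"travel":[0,-0.006,-0.01],"angular":[0,0,-0.08],"gripper":1},
  {"travel":[0,-0.006,-0.01],"angular":[0,0,-0.08],"gripper":1},
])

```text
t: 5.65
tool_pos: [0.4804, -0.2545, 0.0181]
tool_rot: [0.19, 2.361, -0.079]
contact_force: [-0.3, 0.8, 0.2]
opening: 0.0853
grip_force: 0.0
```

```bash
python3 -c "
from st import *;st()"
```

```text
t 5.65 q [-0.86 -0.18  2.39  1.05  0.55 -3.1 ] p [ 0.4804 -0.2545  0.0181] 
xt [-0.706  0.114 -0.699] yt [ 0.161  0.987 -0.001] zt [ 0.69  -0.113 -0.715] F [-0.3  0.8  0.2] grip 0.0 0.08526984272184612
```

Call:
step_arm([
  {"travel":[0,0,0],"angular":[0,0,0.02],"gripper":0},
  {"travel":[0,0,0],"angular":[0,0,0.02],"gripper":0},
  {"travel":[0,0,0],"angular":[0,0,0.02],"gripper":0},
  {"travel":[0,0,0],"angular":[0,0,0.02],"gripper":0},
  {"travel":[0,0,0],"angular":[0,0,0.02],"gripper":0},
  {"travel":[0,0,0],"angular":[0,0,0.02],"gripper":0},
  {"travel":[0,0,0],"angular":[0,0,0.02],"gripper":0},
], squeeze=40)

```text
t: 6.35
tool_pos: [0.4806, -0.2547, 0.0184]
tool_rot: [0.173, 2.361, -0.071]
contact_force: [-3.8, 3.2, 5.5]
opening: 0.0501
grip_force: 39.5
```

Call:
step_arm([
  {"travel":[0,0,0.04],"angular":[0,0,0],"gripper":0},
  {"travel":[0,0,0.1],"angular":[0,0,0],"gripper":0},
  {"travel":[0,0,0.16],"angular":[0,0,0],"gripper":0},
  {"travel":[0,0,0.22],"angular":[0,0,0],"gripper":0},
  {"travel":[0,0,0.28],"angular":[0,0,0],"gripper":0},
  {"travel":[0,0.1,0.36],"angular":[0,0,0],"gripper":0},
  {"travel":[0,0.16,0.42],"angular":[0,0,0],"gripper":0},
  {"travel":[0,0.22,0.47],"angular":[0,0,0],"gripper":0},
  {"travel":[0,0.25,0.47],"angular":[0,0,0],"gripper":0},
  {"travel":[0,0.25,0.47],"angular":[0,0,0],"gripper":0},
])

```text
t: 7.35
tool_pos: [0.4814, -0.1011, 0.3049]
tool_rot: [0.164, 2.355, -0.072]
contact_force: [1.0, -0.8, -1.8]
opening: 0.0501
grip_force: 40.8
```

```bash
python3 -c "
from st import *;o,R=st();print(R[:,2]*1)"
```

```text
t 7.35 q [-0.5  -0.89  2.31  0.3   0.99 -2.  ] p [ 0.4814 -0.1011  0.3049] 
xt [-0.703  0.097 -0.705] yt [ 0.14   0.99  -0.003] zt [ 0.697 -0.101 -0.71 ] F [ 1.  -0.8 -1.8] grip 40.82014823987265 0.050059336292826884
[ 0.69741737 -0.10082321 -0.70953766]
```

Call:
step_arm([
  {"travel":[0,0,0],"angular":[0.93,-0.134,-0.946],"gripper":0},
  {"travel":[0,0,0],"angular":[0.93,-0.134,-0.946],"gripper":0},
  {"travel":[0,0,0],"angular":[0.93,-0.134,-0.946],"gripper":0},
  {"travel":[0,0,0],"angular":[0.93,-0.134,-0.946],"gripper":0},
  {"travel":[0,0,0],"angular":[0.93,-0.134,-0.946],"gripper":0},
  {"travel":[0,0,0],"angular":[0.93,-0.134,-0.946],"gripper":0},
  {"travel":[0,0,0],"angular":[0.93,-0.134,-0.946],"gripper":0},
  {"travel":[0,0,0],"angular":[0.93,-0.134,-0.946],"gripper":0},
])

```text
t: 8.15
tool_pos: [0.48, -0.1055, 0.2981]
tool_rot: [1.355, 1.998, 0.435]
contact_force: [1.6, 0.5, -0.9]
opening: 0.0501
grip_force: 40.8
```

Call:
step_arm([
  {"travel":[0,0.05,0],"angular":[0.93,-0.134,-0.946],"gripper":0},
  {"travel":[0,0.05,0],"angular":[0.93,-0.134,-0.946],"gripper":0},
  {"travel":[0,0.1,0],"angular":[0.93,-0.134,-0.946],"gripper":0},
  {"travel":[0,0.1,0],"angular":[0.93,-0.134,-0.946],"gripper":0},
  {"travel":[0,0.15,0],"angular":[0.93,-0.134,-0.946],"gripper":0},
  {"travel":[0,0.15,0],"angular":[0.93,-0.134,-0.946],"gripper":0},
  {"travel":[0,0.15,0],"angular":[0.93,-0.134,-0.946],"gripper":0},
  {"travel":[0,0.15,0],"angular":[0.93,-0.134,-0.946],"gripper":0},
])

```text
t: 8.95
tool_pos: [0.4802, -0.0147, 0.2987]
tool_rot: [2.313, 1.124, 0.884]
contact_force: [0.4, 0.6, -0.4]
opening: 0.0501
grip_force: 40.9
```

Call:
step_arm([
  {"travel":[0,0.05,0],"angular":[0.93,-0.134,-0.946],"gripper":0},
  {"travel":[0,0.05,0],"angular":[0.93,-0.134,-0.946],"gripper":0},
  {"travel":[0,0.1,0],"angular":[0.93,-0.134,-0.946],"gripper":0},
  {"travel":[0,0.1,0],"angular":[0.93,-0.134,-0.946],"gripper":0},
  {"travel":[0,0.15,0],"angular":[0.93,-0.134,-0.946],"gripper":0},
  {"travel":[0,0.15,0],"angular":[0.93,-0.134,-0.946],"gripper":0},
  {"travel":[0,0.15,0],"angular":[0.93,-0.134,-0.946],"gripper":0},
  {"travel":[0,0.15,0],"angular":[0.93,-0.134,-0.946],"gripper":0},
])

```text
t: 9.75
tool_pos: [0.4802, 0.0753, 0.2985]
tool_rot: [2.848, -0.206, 1.184]
contact_force: [-0.2, 0.1, -1.7]
opening: 0.0499
grip_force: 41.0
```

Run:
```python
from st import *
o,R=st()
ims={n:ctrl.get_image(n) for n in("scene","top")}
pickle.dump((ims,o),open("d1.pkl","wb"))
S=ims["scene"]["img"];T=ims["top"]["img"]
G=o["tool_pos"]-.024*R[:,2];g=proj(ims["scene"],[G])[0];g2=proj(ims["top"],[G])[0];print(G,g,g2)
f=lambda im,c:cv2.resize(im[max(int(c[1])-60,0):,max(int(c[0])-60,0):][:120,:120],(400,400),interpolation=2)
cv2.imwrite("pics/c3.png",np.hstack([f(S,g),f(T,g2)])[:,:,::-1])
```

```text
t 9.75 q [ 0.1  -0.86  2.31 -0.21  0.93  1.87] p [0.4802 0.0753 0.2985] 
xt [ 0.698 -0.103  0.709] yt [-0.142 -0.99  -0.004] zt [ 0.702 -0.098 -0.705] F [-0.2  0.1 -1.7] grip 40.958640970493434 0.04994130833721931
[0.46339155 0.07766713 0.31547151] [235.95922349 109.52653697] [185.88579915 249.91042274]
```

View pics/c3.png

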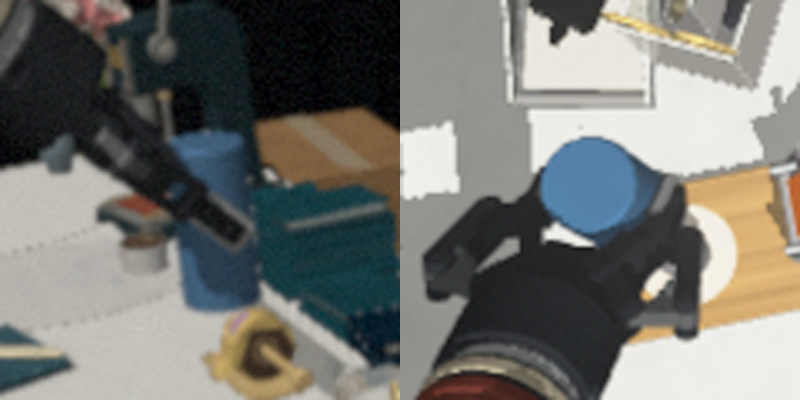

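The tumbler hangs mouth down, in the left half from (205,140) to (220,300), and its top face is at (588,187) in the right half. I'll measure its tilt and position before lowering it.

```bash
cat > tilt.py <<'E'
from h import *
import sys
ims,o=pickle.load(open(sys.argv[1],"rb"));S,T=ims["scene"],ims["top"]
R=cv2.Rodrigues(o["tool_rot"])[0];G=o["tool_pos"]-.024*R[:,2]
g=proj(S,[G])[0].astype(int)
h=cv2.cvtColor(S["img"],cv2.COLOR_RGB2HSV)
m=mask(S,(98,110,50),(118,255,255),(g[0]-18,g[1]-28,g[0]+25,g[1]+38))
m=cv2.morphologyEx(m,cv2.MORPH_OPEN,np.ones((3,3)));
rows=[y for y in range(480) if m[y].any()];
for y in rows[::4]:
    i=np.flatnonzero(m[y]);print(y,i.min(),i.max()+1,end=" | ")
print(rows[0],rows[-1])
# top-view closed-bottom face: brightest blue
t=proj(T,[G+[0,0,.038]])[0].astype(int)
m=mask(T,(98,100,150),(118,255,255),(t[0]-30,t[1]-30,t[0]+30,t[1]+30));c=big(m);print("top face",cv2.fitEllipse(c),cv2.minEnclosingCircle(c))
for z in(G[2]+.034,G[2]+.038):print(plane(T,[cv2.fitEllipse(c)[0]],z))
print("G",G)
E
python3 tilt.py d1.pkl
```

```text
88 242 246 | 92 228 248 | 96 229 249 | 100 232 248 | 104 237 247 | 108 244 251 | 118 228 234 | 122 230 240 | 126 230 252 | 130 231 251 | 134 231 251 | 138 232 251 | 88 140
top face ((181.35882568359375, 244.13687133789062), (26.59474754333496, 26.845041275024414), 106.90071868896484) ((181.13523864746094, 244.1885223388672), 13.988846778869629)
[[0.46805955 0.07768325 0.34947151]]
[[0.46743356 0.07670926 0.35347151]]
G [0.46339155 0.07766713 0.31547151]
```

Run:
```python
from h import *
ims,o=pickle.load(open("d1.pkl","rb"));S=ims["scene"]
R=cv2.Rodrigues(o["tool_rot"])[0];G=o["tool_pos"]-.024*R[:,2]
B=np.array([.4677,.077,.353])
for deg in(-6,-3,0,3,6):
    a=np.radians(deg);d=np.array([np.sin(a),0,-np.cos(a)])
    p=proj(S,[B,B+.1*d]);print(deg,p.round(1).tolist(),"slope",((p[1]-p[0])[0]/(p[1]-p[0])[1]).round(3))
```

```text
-6 [[235.8, 91.0], [236.9, 138.7]] slope 0.023
-3 [[235.8, 91.0], [239.2, 138.3]] slope 0.072
0 [[235.8, 91.0], [241.5, 137.8]] slope 0.121
3 [[235.8, 91.0], [243.8, 137.2]] slope 0.172
6 [[235.8, 91.0], [246.0, 136.5]] slope 0.224
```

Call:
step_arm([
  {"travel":[0.01,0.023,0],"angular":[0,-0.045,0],"gripper":0},
  {"travel":[0.01,0.023,-0.05],"angular":[0,-0.045,0],"gripper":0},
  {"travel":[0.01,0.023,-0.1],"angular":[0,-0.045,0],"gripper":0},
  {"travel":[0.01,0.023,-0.15],"angular":[0,-0.045,0],"gripper":0},
  {"travel":[0.01,0.023,-0.21],"angular":[0,-0.045,0],"gripper":0},
  {"travel":[0.01,0.023,-0.21],"angular":[0,-0.045,0],"gripper":0},
  {"travel":[0.01,0.023,-0.21],"angular":[0,-0.045,0],"gripper":0},
])

```text
t: 10.55
tool_pos: [0.4863, 0.0887, 0.1734]
tool_rot: [2.827, -0.204, 1.236]
contact_force: [-0.0, -0.4, -0.2]
opening: 0.0501
grip_force: 41.0
```

```bash
python3 - <<'E'
from st import *
o,R=st()
ims={n:ctrl.get_image(n) for n in("scene","top")}
pickle.dump((ims,o),open("d2.pkl","wb"))
S=ims["scene"]["img"]
cv2.imwrite("pics/c4.png",cv2.resize(S[130:265,200:310],None,fx=4.4,fy=4.4,interpolation=2)[:,:,::-1])
p=np.array([.473,.091,.012])
for X in([.473,.091,.087],[.473,.091,.133],[.473,.091,.233]):print(X,proj(ims["scene"],[X]),proj(ims["top"],[X]))
E
python3 tilt.py d2.pkl
```

```text
t 10.55 q [ 0.14 -0.75  2.47 -0.34  0.65  2.05] p [0.4863 0.0887 0.1734] 
xt [ 0.672 -0.1    0.734] yt [-0.14  -0.99  -0.007] zt [ 0.727 -0.098 -0.68 ] F [-0.  -0.4 -0.2] grip 40.97033323341748 0.050116780946716614
[0.473, 0.091, 0.087] [[249.45112285 201.80724666]] [[204.53934865 261.29851872]]
[0.473, 0.091, 0.133] [[247.31299398 184.50706954]] [[200.06840898 258.39341052]]
[0.473, 0.091, 0.233] [[242.32427045 143.85574675]] [[189.08159362 251.25513637]]
145 239 251 | 149 233 253 | 153 236 253 | 157 240 254 | 161 248 255 | 174 238 245 | 178 238 257 | 182 239 258 | 186 240 256 | 190 242 251 | 145 190
top face ((189.53414916992188, 251.84498596191406), (23.6978702545166, 24.147403717041016), 20.561864852905273) ((189.5, 252.0), 12.54003620147705)
[[0.47322377 0.09222087 0.22375543]]
[[0.47265054 0.09130533 0.22775543]]
G [0.46880562 0.09104617 0.18975543]
```

View pics/c4.png

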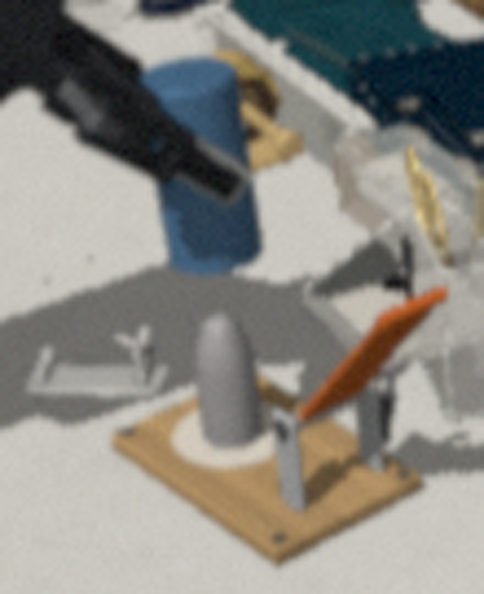

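The tumbler is centred above the peg, with its rim at (216,262) in the crop and the peg tip at (220,315), and it leans about 1 degree. I'll trim that and lower it.

Call:
step_arm([
  {"travel":[-0.001,0,0],"angular":[0,0.022,0],"gripper":0},
  {"travel":[-0.001,0,-0.02],"angular":[0,0.022,0],"gripper":0},
  {"travel":[-0.001,0,-0.04],"angular":[0,0.022,0],"gripper":0},
  {"travel":[-0.001,0,-0.06],"angular":[0,0.022,0],"gripper":0},
  {"travel":[-0.001,0,-0.08],"angular":[0,0.022,0],"gripper":0},
  {"travel":[-0.001,0,-0.1],"angular":[0,0.022,0],"gripper":0},
  {"travel":[-0.001,0,-0.1],"angular":[0,0.022,0],"gripper":0},
])

```text
t: 11.35
tool_pos: [0.4843, 0.0893, 0.1103]
tool_rot: [2.84, -0.206, 1.207]
contact_force: [1.3, 2.2, -2.3]
opening: 0.0502
grip_force: 41.2
```

Call:
step_arm([
  {"travel":[0,0,-0.015],"angular":[0,0,0],"gripper":0},
  {"travel":[0,0,-0.03],"angular":[0,0,0],"gripper":0},
  {"travel":[0,0,-0.045],"angular":[0,0,0],"gripper":0},
  {"travel":[0,0,-0.055],"angular":[0,0,0],"gripper":0},
  {"travel":[0,0,-0.055],"angular":[0,0,0],"gripper":0},
])

```text
t: 11.85
tool_pos: [0.4861, 0.09, 0.0806]
tool_rot: [2.839, -0.207, 1.216]
contact_force: [0.5, 8.4, -2.2]
opening: 0.0497
grip_force: 40.2
```

```bash
python3 - <<'E'
from st import *
o,R=st()
ims={n:ctrl.get_image(n) for n in("scene","top")}
pickle.dump((ims,o),open("d3.pkl","wb"))
for z in(.012,.112):print(proj(ims["scene"],[[.473,.091,z]]))
E
python3 tilt.py d3.pkl
```

```text
t 11.85 q [ 0.14 -0.55  2.53 -0.5   0.43  2.24] p [0.4861 0.09   0.0806] 
xt [ 0.683 -0.104  0.723] yt [-0.141 -0.99  -0.01 ] zt [ 0.717 -0.095 -0.69 ] F [ 0.5  8.4 -2.2] grip 40.207629838987486 0.04965191709820718
[[252.74360731 228.30777292]]
[[248.3007549  192.50829871]]
182 243 255 | 186 238 257 | 190 241 257 | 194 244 258 | 209 242 248 | 213 242 255 | 217 243 261 | 221 243 260 | 182 224
top face ((199.71861267089844, 258.70703125), (21.867292404174805, 22.181856155395508), 20.63387107849121) ((199.82960510253906, 258.6731872558594), 11.473735809326172)
[[0.47259652 0.09206816 0.13116195]]
[[0.47206991 0.09122421 0.13516195]]
G [0.46888106 0.09233124 0.09716195]
```

The sideways force of 8 N towards +y means the peg is touching the tumbler's +y inner wall, so I'll shift +y.

Call:
step_arm([
  {"travel":[0,0.004,0],"angular":[0,0,0],"gripper":0},
  {"travel":[0,0.006,0],"angular":[0,0,0],"gripper":0},
  {"travel":[0,0.006,0],"angular":[0,0,0],"gripper":0},
])

```text
t: 12.25
tool_pos: [0.4854, 0.0924, 0.0802]
tool_rot: [2.836, -0.205, 1.211]
contact_force: [0.4, 1.1, -1.6]
opening: 0.05
grip_force: 42.4
```

Call:
step_arm([
  {"travel":[0,0.005,0],"angular":[0,0,0],"gripper":0},
  {"travel":[0,0.005,-0.01],"angular":[0,0,0],"gripper":0},
  {"travel":[0,0.005,-0.02],"angular":[0,0,0],"gripper":0},
  {"travel":[0,0.005,-0.025],"angular":[0,0,0],"gripper":0},
  {"travel":[0,0.005,-0.025],"angular":[0,0,0],"gripper":0},
])

```text
t: 12.75
tool_pos: [0.485, 0.0954, 0.0644]
tool_rot: [2.837, -0.206, 1.21]
contact_force: [-0.3, -0.2, -0.5]
opening: 0.05
grip_force: 42.4
```

Call:
step_arm([
  {"travel":[0,0,-0.004],"angular":[0,0,0],"gripper":0},
  {"travel":[0,0,-0.008],"angular":[0,0,0],"gripper":0},
  {"travel":[0,0,-0.008],"angular":[0,0,0],"gripper":0},
])

```text
t: 13.05
tool_pos: [0.4856, 0.0955, 0.0606]
tool_rot: [2.837, -0.206, 1.212]
contact_force: [0.3, -0.3, -1.3]
opening: 0.0501
grip_force: 42.4
```

Call:
step_arm([
  {"travel":[0,0,-0.003],"angular":[0,0,0],"gripper":0},
  {"travel":[0,0,-0.006],"angular":[0,0,0],"gripper":0},
  {"travel":[0,0,-0.006],"angular":[0,0,0],"gripper":0},
])

```text
t: 13.35
tool_pos: [0.486, 0.0956, 0.0576]
tool_rot: [2.836, -0.206, 1.214]
contact_force: [0.2, -0.7, -0.8]
opening: 0.0504
grip_force: 42.4
```

Call:
step_arm([
  {"travel":[0,0,-0.003],"angular":[0,0,0],"gripper":0},
  {"travel":[0,0,-0.005],"angular":[0,0,0],"gripper":0},
  {"travel":[0,0,-0.005],"angular":[0,0,0],"gripper":0},
])

```text
t: 13.65
tool_pos: [0.4879, 0.0957, 0.0573]
tool_rot: [2.834, -0.206, 1.22]
contact_force: [-4.3, -3.3, 8.8]
opening: 0.05
grip_force: 40.3
```

```bash
python3 - <<'E'
from st import *
o,R=st()
ims={n:ctrl.get_image(n) for n in("scene","top")}
pickle.dump((ims,o),open("d4.pkl","wb"))
S=ims["scene"]["img"]
cv2.imwrite("pics/c5.png",cv2.resize(S[165:265,210:310],None,fx=5,fy=5,interpolation=2)[:,:,::-1])
E
python3 tilt.py d4.pkl
```

```text
t 13.65 q [ 0.17 -0.47  2.52 -0.65  0.36  2.41] p [0.4879 0.0957 0.0573] 
xt [ 0.68  -0.102  0.726] yt [-0.141 -0.99  -0.007] zt [ 0.719 -0.098 -0.688] F [-4.3 -3.3  8.8] grip 40.281216814764775 0.049966166511459596
189 247 254 | 193 238 258 | 197 242 258 | 201 245 258 | 205 252 259 | 217 243 250 | 221 243 261 | 225 244 261 | 229 245 259 | 189 231
top face ((199.39910888671875, 258.9272766113281), (21.304723739624023, 22.042709350585938), 19.01097297668457) ((199.59375, 258.96429443359375), 11.336532592773438)
[[0.4752115  0.09764315 0.10777504]]
[[0.47468641 0.0967971  0.11177504]]
G [0.47059931 0.09800387 0.07377504]
```

View pics/c5.png

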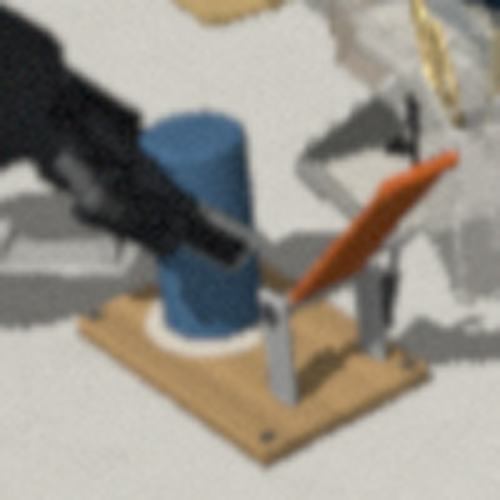

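The tumbler's rim is on the base plate at (212,335), inside the white disc, with 9 N of upward contact. I'll release it and go straight up.

Call:
step_arm([
  {"travel":[0,-0.002,0.001],"angular":[0,0,0],"gripper":0},
  {"travel":[0,-0.002,0.001],"angular":[0,0,0],"gripper":0.7},
  {"travel":[0,-0.002,0.001],"angular":[0,0,0],"gripper":0.8},
  {"travel":[0,-0.002,0.001],"angular":[0,0,0],"gripper":0.8},
  {"travel":[0,-0.002,0.001],"angular":[0,0,0],"gripper":0.8},
  {"travel":[0,-0.002,0.001],"angular":[0,0,0],"gripper":0.8},
])

```text
t: 14.35
tool_pos: [0.4855, 0.0944, 0.0547]
tool_rot: [2.837, -0.206, 1.212]
contact_force: [0.8, -1.1, 0.9]
opening: 0.0683
grip_force: 0.0
```

Call:
step_arm([
  {"travel":[0,0,0.03],"angular":[0,0,0],"gripper":0.8},
  {"travel":[0,0,0.06],"angular":[0,0,0],"gripper":0.8},
  {"travel":[0,0,0.1],"angular":[0,0,0],"gripper":0.8},
  {"travel":[0,0,0.16],"angular":[0,0,0],"gripper":0.8},
  {"travel":[0,0,0.22],"angular":[0,0,0],"gripper":0.8},
  {"travel":[0,0,0.28],"angular":[0,0,0],"gripper":0.8},
  {"travel":[0,0,0.33],"angular":[0,0,0],"gripper":0.8},
  {"travel":[0,0,0.33],"angular":[0,0,0],"gripper":0.8},
  {"travel":[0,0,0.33],"angular":[0,0,0],"gripper":0.8},
])

```text
t: 15.25
tool_pos: [0.4858, 0.0944, 0.2535]
tool_rot: [2.836, -0.207, 1.214]
contact_force: [-0.1, 0.7, -1.1]
opening: 0.0683
grip_force: 0.0
```

Run:
```python
from st import *
o,R=st()
S=ctrl.get_image("scene");T=ctrl.get_image("top")
f=lambda a:cv2.resize(a,(400,400),interpolation=2)
cv2.imwrite("pics/c6.png",np.hstack([f(S["img"][165:265,210:310]),f(T["img"][205:305,165:265])])[:,:,::-1])
```

```text
t 15.25 q [ 0.16 -0.81  2.37 -0.29  0.83  1.99] p [0.4858 0.0944 0.2535] 
xt [ 0.683 -0.103  0.723] yt [-0.142 -0.99  -0.007] zt [ 0.717 -0.098 -0.691] F [-0.1  0.7 -1.1] grip 0.0 0.06826265376096696
```

View pics/c6.png

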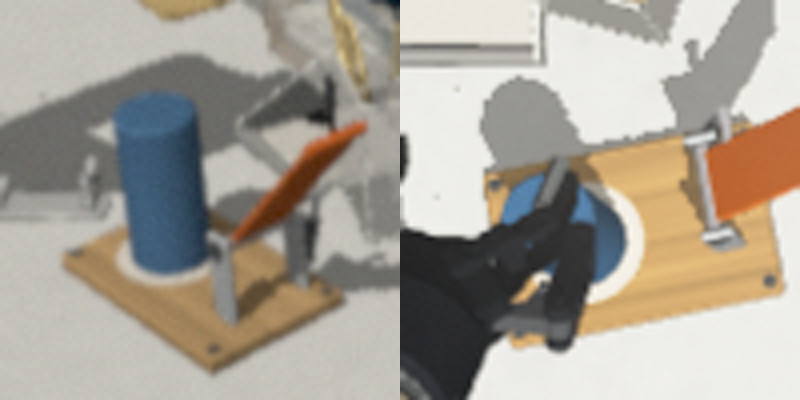

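The tumbler stands seated and upright, at (162,185) on the left, and the keeper is still at its far stop. Next I bring the tool upright on the keeper's far side to tip it back.

Call:
step_arm([
  {"travel":[0,0,0.02],"angular":[0.136,0.99,0],"gripper":0},
  {"travel":[0,0,0.02],"angular":[0.136,0.99,0],"gripper":0},
  {"travel":[0.02,-0.1,0.02],"angular":[0.136,0.99,0],"gripper":0},
  {"travel":[0.04,-0.2,0.02],"angular":[0.136,0.99,0],"gripper":0},
  {"travel":[0.06,-0.3,0.02],"angular":[0.136,0.99,0],"gripper":0},
  {"travel":[0.07,-0.38,0.02],"angular":[0.136,0.99,0],"gripper":0},
  {"travel":[0.07,-0.38,0.02],"angular":[0.136,0.99,0],"gripper":0},
  {"travel":[0.07,-0.38,0.02],"angular":[0.136,0.99,0],"gripper":0},
  {"travel":[0.07,-0.38,0.02],"angular":[0.136,0.99,0],"gripper":0},
])

```text
t: 16.25
tool_pos: [0.527, -0.1337, 0.2626]
tool_rot: [-3.132, 0.231, -0.03]
contact_force: [0.5, 0.4, 0.5]
opening: -0.0002
grip_force: 0.0
```

Call:
step_arm([
  {"travel":[0,-0.01,0],"angular":[0,0,0.44],"gripper":0},
  {"travel":[0,-0.01,0],"angular":[0,0,0.44],"gripper":0},
  {"travel":[0,-0.01,-0.08],"angular":[0,0,0.44],"gripper":0},
  {"travel":[0,-0.01,-0.15],"angular":[0,0,0.44],"gripper":0},
  {"travel":[0,-0.01,-0.2],"angular":[0,0,0.44],"gripper":0},
  {"travel":[0,-0.01,-0.2],"angular":[0,0,0.44],"gripper":0},
])

```text
t: 16.85
tool_pos: [0.5235, -0.1362, 0.1387]
tool_rot: [-3.117, -0.316, -0.02]
contact_force: [-0.9, 1.3, -0.3]
opening: -0.0
grip_force: 0.0
```

```bash
python3 -c "
from st import *;st()"
```

```text
t 16.85 q [-0.4  -0.08  1.9   0.01  1.31  0.97] p [ 0.5235 -0.1362  0.1387] 
xt [0.98  0.201 0.013] yt [ 0.201 -0.98  -0.008] zt [ 0.012  0.01  -1.   ] F [-0.9  1.3 -0.3] grip 0.0 -5.47671074347309e-06
```

Call:
step_arm([
  {"travel":[-0.006,0.03,0],"angular":[0,0,0],"gripper":0},
  {"travel":[-0.012,0.06,0],"angular":[0,0,0],"gripper":0},
  {"travel":[-0.019,0.09,0],"angular":[0,0,0],"gripper":0},
  {"travel":[-0.025,0.12,0],"angular":[0,0,0],"gripper":0},
  {"travel":[-0.031,0.15,0],"angular":[0,0,0],"gripper":0},
  {"travel":[-0.037,0.18,0],"angular":[0,0,0],"gripper":0},
  {"travel":[-0.043,0.21,0],"angular":[0,0,0],"gripper":0},
  {"travel":[-0.049,0.24,0],"angular":[0,0,0],"gripper":0},
  {"travel":[-0.055,0.27,0],"angular":[0,0,0],"gripper":0},
  {"travel":[-0.055,0.27,0],"angular":[0,0,0],"gripper":0},
])

```text
t: 17.85
tool_pos: [0.4951, 0.0252, 0.1475]
tool_rot: [-3.122, -0.32, -0.042]
contact_force: [0.2, -0.5, -0.6]
opening: 0.0004
grip_force: 0.0
```

Call:
step_arm([
  {"travel":[0.02,-0.08,0],"angular":[0,0,0],"gripper":0},
  {"travel":[0.04,-0.16,0.04],"angular":[0,0,0],"gripper":0},
  {"travel":[0.04,-0.22,0.12],"angular":[0,0,0],"gripper":0},
  {"travel":[0.04,-0.22,0.2],"angular":[0,0,0],"gripper":0},
  {"travel":[0.04,-0.22,0.2],"angular":[0,0,0],"gripper":0},
  {"travel":[0.04,-0.22,0.2],"angular":[0,0,0],"gripper":0},
  {"travel":[0.04,-0.22,0.2],"angular":[0,0,0],"gripper":0},
])

```text
t: 18.55
tool_pos: [0.5185, -0.109, 0.2647]
tool_rot: [-3.122, -0.315, -0.036]
contact_force: [0.2, 0.1, -0.6]
opening: 0.0001
grip_force: 0.0
```

Run:
```python
from st import *
o,R=st()
S=ctrl.get_image("scene");T=ctrl.get_image("top")
f=lambda a:cv2.resize(a,(400,400),interpolation=2)
cv2.imwrite("pics/c7.png",np.hstack([f(S["img"][165:265,210:310]),f(T["img"][205:305,165:265])])[:,:,::-1])
```

```text
t 18.55 q [-0.35 -0.21  1.81  0.01  1.53  1.01] p [ 0.5185 -0.109   0.2647] 
xt [0.98  0.199 0.023] yt [ 0.2   -0.98  -0.001] zt [ 0.022  0.005 -1.   ] F [ 0.2  0.1 -0.6] grip 0.0 0.00012873472678629128
```

View pics/c7.png

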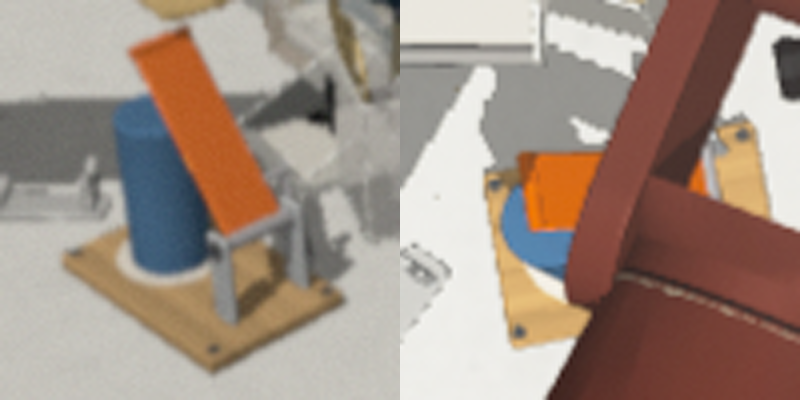

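The keeper is back at its first stop above the seated tumbler: its edge is at scene pixel (244,177), as at the start. The arm is clear of everything, so I'm handing the job in.

```bash
python3 -c "
from station import ctrl;print(ctrl.finish_job())"
```

```text
the job is handed in; nothing more can be done
None
```

The job is handed in, but it returned no verdict: the last pictures show the tumbler seated mouth down on the peg and the keeper sprung back over it, with the arm clear and no bystander touched, at about 18.6 s of the 72 s allowed.

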